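# Take the push-and-turn cap off a sample canister

### The job

Open the sample canister: slowly press its sprung cap straight down until you feel it bottom, keep it down while you twist it anticlockwise (seen from above) out from under the two claws, and lift it off without forcing it. Then set the cap down gently in the middle of the steel dish, upright with its grip on top, let go of it, and leave the other things on the bench where they are.

Things in the scene. Friction and masses are not known exactly. Their poses are not given: they have to be found in the camera images.
- canister: Aluminium sample canister, 114 mm tall with its claws, fixed to the bench by its round foot (dia. 104); body dia. 68. Origin at the centre of its underside, z up. At its top two steel claws stand at +x and -x of its frame, 28 to 42 mm from the axis. More than 22 N of contact between canister and cap damages it, whether from pressing too far, twisting against the catch or pulling up under it.
- claw (a point): Underside of the +x claw's roof, 31 mm from the axis, 108 mm above the canister's underside; the other claw is the same half a turn on. The roofs (6 mm thick, top at 114 mm) span -24 to +28 deg, counted anticlockwise from above from the canister's +x (or -x). A post at the clockwise end, -24 to -15 deg, is a fixed end stop.
- catch_place (a point): Point of the claw's roof underside above its catch tooth (+16 to +27 deg, dark steel; the other claw has one too). An ear passes only below the tooth, which hangs 2 to 14 mm below the roof, set differently each time and not known beforehand. The cap bottoms rigidly on a landing ring set together with the teeth, 1.6 mm of travel after the ears clear them: 3.6 to 15.6 mm below rest.
- mouth (a point): Centre of the canister's neck, on its axis, 96 mm above its underside. A white spring plate (dia. 30) in it pushes the cap up: 2.5 N at rest under the claws, 0.33 N more for each mm pressed, so 4 to 8 N where the cap bottoms. Pressing with 9 to 12 N in all bottoms the cap surely; the limit is 22 N, so go slowly.
- cap: Grey plastic cap, 60 mm tall, about 90 g. Origin at the centre of its underside, z up; at rest it is 103 mm above the bench. Skirt dia. 48, 16 mm high, hollow below; at its bottom edge two ears along +x and -x, 10 mm wide, 5 mm thick, reach 34 mm from the axis and start under the roofs (cap x along canister x). Turned 40 deg anticlockwise they are out; 50 to 85 is a good turn. Free, it rises 2 mm above rest.
- cap_grip (a point): Point in the cap's wing grip, on the axis, 52 mm above the cap's underside. The grip is a straight bar, 46 mm long along the cap's x, 14 mm thick along y, from 30 to 60 mm above the underside; below it a round boss, dia. 40, from 16 to 30 mm. Fingertips kept above the boss pass over the claws also when the cap is pressed down and turned.
- dish: Shallow round perforated steel dish, dia. 207 mm, 34 mm high, empty, loose, 0.4 kg. Origin at the centre of its underside. Floor 2 mm thick, flat to 45 mm from the centre, then rising to the rim.
- bottle: Brown reagent bottle with black cap, dia. 56, 118 mm tall; leave alone. Origin at the centre of its underside.
- tube_rack: Orange tube rack, 62 x 105 x 42 mm; leave alone. Origin at the centre of its underside.
- beaker: Small white beaker, dia. 56, 69 mm tall; leave alone. Origin at the centre of its underside.
- petri: Clear petri dish with lid, dia. 92, 15 mm high; leave alone. Origin at the centre of its underside.

How it is judged:
On the way, in this order (a step that is already met when the one before it is completed fails the run):
1. the cap is twisted out from under the claws (40 deg or more) while still down on the canister (angle between the x axis of cap and the x axis of canister, either way round above 0.68 rad and z of cap in the frame of canister below 0.113 m and horizontal distance between cap and canister below 0.008 m), for 0.1 s.
2. the cap is lifted clear above the canister (z of cap in the frame of canister above 0.13 m and horizontal distance between cap and canister below 0.06 m), for 0.1 s.
At the end, for the whole second after the job is handed in: The cap stands upright (within 14 deg) and at rest in the steel dish, its axis within 50 mm of the dish's centre and its underside less than 20 mm above the dish's, the dish flat on the bench, the cap let go (horizontal distance between cap and dish below 0.05 m and z of cap in the frame of dish below 0.02 m and angle between cap's own z axis and vertical below 0.25 rad and angle between dish's own z axis and vertical below 0.1 rad and height (world z) of dish below 0.01 m and linear speed of cap below 0.02 m/s and contact force between cap and dish above 0.2 N); the robot touches nothing.
It fails at once if the cap is forced: more than 22 N between cap and canister (contact force between cap and canister above 22 N).
It fails at once if the cap is rammed into the dish: more than 60 N between them (contact force between cap and dish above 60 N).
It fails at once if the cap is dropped: faster than 0.5 m/s within 30 mm of the dish's floor (horizontal distance between cap and dish below 0.1 m and z of cap in the frame of dish below 0.03 m and linear speed of cap above 0.5 m/s).
It fails at once if a bystander (bottle, tube rack, beaker or petri dish) is moved by more than 20 mm (distance of any of bottle, tube_rack, beaker, petri from where it was at the start of the episode above 0.02 m).
It also fails if it takes over 58 s, if anything falls off the work surface, if the arm or the gripper's body presses on something with over 40 N, if the wrist force passes 120 N, or if a joint passes its speed limit or range.

### The arm

A 6-joint arm with a two-finger parallel gripper is mounted at the origin on a cart in front of the work surface, level with it; the furniture and walls round the work are solid. World frame = base frame: x ahead of the robot, y to its left, z up, the work surface at z = 0. Lengths are in m, angles in rad, forces in N, time in s.
With the tool pointing down it reaches from about 0.425 to 0.95 m from the base axis. Payload 3.5 kg.
Tool frame: the origin (TCP) lies on the centre line of the jaws, within the pads' length; the fingertips stand tip_extent ahead of it and the grasp point (between the pads) lies 2 mm behind it (tip_extent is the distance from the TCP to the fingertips, in m); z points along the fingers, y is the direction in which the jaws open and shut (so a half turn about z gives the same grasp; the last joint's range is limited). The gripper opens to 85 mm and grips with 20 to 120 N. Pads are 22 mm wide; open, the fingers measure 114 mm over their backs; the gripper's body (76 mm by 85 mm) begins 54 mm behind the grasp point. The pads swing forward as they close: fully open they stand 13 mm farther back than shut.
Start: joints at [1.199, 0.286, 1.577, -0, 1.279, -0.15], TCP at [0.148, 0.658, 0.223] pointing down, gripper open.
Joint ranges: [-2.77, 2.77], [-0.9, 2.22], [0.21, 2.48], [-1.53, 4.67], [0.24, 2.81], [-2.84, 2.84]. Speed limits (rad/s): [2.79, 2.79, 3.14, 3.14, 3.14, 3.14].

### API

Orientations are given as a unit quaternion [x, y, z, w].
In Python, from plant import * gives the robot as it stands.
- The arm moves only by the shell command python3 -m crank 'ROWS' [FORCE]. ROWS is JSON, a list of rows, each a list of 7 numbers: the gripper's target within -1 to 1 (shut at 1, half-way at 0, fully open at -1), then the shift along the tool's x, y, z in cm, then the turn, a rotation vector about the tool's x, y, z in degrees. In form: [[fingers, tx, ty, tz, wx, wy, wz], ...]. A call has 1 to 5 rows; each row shifts and turns the commanded pose from where the row before left it, along the tool's axes as they then stand; what a row does not reach is not made up. A row lasts 1/10 s, in which the tool goes at most 50 mm and 8.59 degrees, less where a joint would pass 70% of its speed; a pose out of reach is approached as far as the arm can. A call is refused whole if a number of a shift passes 5 or a number of a turn 8.59, either way. A call with a gripper value outside its range is refused whole. The fingers move at their own pace and stop on an object; FORCE is the grip in N (left out, the last holds). Time passes only in rows, so rows that do not move let the fingers close. It gives the time, the measured TCP pose, the force and the opening at its end, in the units of the state.
- get_state(): the state, without advancing time (a new reading comes with each control period).
- read_camera(name): name is "side" or "top" or "wrist"; returns a dict with "color" (420x560x3 uint8, red, green, blue), "vfov" (degrees; the focal length in pixels is half the picture's height over the tangent of half this angle, whatever the lens; pixels are square), "cx", "cy" (the principal point, pixels), "distortion" ([k1, k2, p1, p2, k3] as OpenCV has them; the pictures are not rectified), "cam_to_world" (4x4, takes a point from camera to world coordinates). Camera axes: x right, y up, looking along -z (the intrinsics and any distortion apply to the point x, -y, -z); pixel columns grow to the right and rows downward; lengths in m; the calibration is good to about 2 mm. A picture is of the moment at which its call begins. There is no depth.
- sign_off(): hands the job in, once; it reports no verdict.
Trained networks look in the newest picture that a camera, given by its name, has taken for a name from the list of things; names that differ only in an ending like _2 or _b are one class to them, and where a whole thing is asked for, a point or a joint stands for the part that bears it (a point fixed in the world has none). Each returns a list of dicts, best first, with "p" (0 to 1); they miss things now and then, are a little off and sometimes report something else, mostly with a low value. They report only what shows in the picture. A call takes as long as a camera call.
- trace(thing, camera): "pixels" (420x560 bool, what is visible of it) and "location" ([column, row] in pixels, amid what is visible of it).
- place_of(thing, camera): "location" ([column, row] in pixels: a listed point, or the origin of a listed thing).
The state is a dict: "time": time; "qpos": joint angles; "dq": joint speeds; "joint_efforts": joint torques, N m; "eef_pos": TCP position; "tcp_rot": TCP orientation; "contact_force": force on the tool from outside, world axes, zero at the start; "wrist_torque": the same for the moment, N m; "opening": opening from 0.0 (shut) to 1.0 (fully open).
Only numpy, scipy, OpenCV 4.12 (cv2) and the standard library are available. Lean on these libraries where they do the work, as an engineer would, in place of code of your own. Each camera call takes 0.05 s, during which the arm holds its last target.

## Working session

There is one attempt and no reset: what is moved stays moved. The work goes in short steps, Python scripts to look and compute and a shell command to move; the robot and the scene stay as the last step left them, time stands still between calls to the robot, and variables do not carry over. Pictures are saved under pics/ and viewed, and the job is handed in when it is done.

```bash
ls; mkdir -p pics; cat > h.py <<'E'
from plant import *
import numpy as np, cv2
from scipy.spatial.transform import Rotation as R
def shot(n,f=None):
    c=read_camera(n)
    if f: cv2.imwrite('pics/'+f,c["color"][:,:,::-1])
    return c
def ray(c,px):
    H=c["color"].shape[0]; f=H/2/np.tan(np.radians(c["vfov"])/2)
    K=np.array([[f,0,c["cx"]],[0,f,c["cy"]],[0,0,1]])
    u=cv2.undistortPoints(np.array([[px]],float),K,np.array(c["distortion"],float))[0,0]
    T=np.array(c["cam_to_world"]); d=T[:3,:3]@np.array([u[0],-u[1],-1]); return T[:3,3],d/np.linalg.norm(d)
def atz(c,px,z):
    o,d=ray(c,px); return o+d*(z-o[2])/d[2]
def proj(c,P):
    H=c["color"].shape[0]; f=H/2/np.tan(np.radians(c["vfov"])/2)
    K=np.array([[f,0,c["cx"]],[0,f,c["cy"]],[0,0,1]])
    T=np.array(c["cam_to_world"]); p=(np.atleast_2d(P)-T[:3,3])@T[:3,:3]
    p=p*[1,-1,-1]
    return cv2.projectPoints(p.reshape(-1,1,3),np.zeros(3),np.zeros(3),K,np.array(c["distortion"],float))[0][:,0]
def tri(rs):
    A=0;b=0
    for o,d in rs:
        M=np.eye(3)-np.outer(d,d);A=A+M;b=b+M@o
    return np.linalg.solve(A,b)
E
python3 - <<'E'
from h import *
print(get_state())
C={n:shot(n,n+'0.png') for n in("side","top","wrist")}
for n in C: print(n,C[n]["vfov"],np.round(C[n]["cam_to_world"],3).tolist())
Z=dict(canister=0,claw=.108,mouth=.096,cap=.103,cap_grip=.155,dish=0,catch_place=.108,bottle=0,tube_rack=0,beaker=0,petri=0)
for t in Z:
    for n in C:
        for r in place_of(t,n)[:2]:
            print(t,n,round(r["p"],2),np.round(r["location"],1),np.round(atz(C[n],r["location"],Z[t]),4))
E
```

```text
pics
{'time': 0.0, 'qpos': array([ 1.19898239e+00,  2.87175294e-01,  1.57816647e+00,  7.25392404e-06,
        1.27858977e+00, -1.49990233e-01]), 'dq': array([-0.00066241,  0.00032865,  0.00021448, -0.00228657, -0.00024373,
       -0.00177039]), 'joint_efforts': array([-3.12065731e-04, -4.05987668e+01, -2.92619491e+01, -1.26012378e-04,
        5.89506497e-03, -2.56721311e-09]), 'eef_pos': array([0.14822316, 0.65783892, 0.22154648]), 'tcp_rot': array([ 1.10685563e-01,  9.93854787e-01, -1.12896451e-03, -3.05013243e-04]), 'contact_force': array([ 0.02834071, -0.62071644, -0.39900002]), 'wrist_torque': array([ 0.01896869, -0.08200332,  0.01123954]), 'opening': 1.000270282084988}
side 55.99027271175867 [[0.866, 0.214, -0.453, 0.021], [-0.5, 0.335, -0.798, -0.938], [-0.019, 0.918, 0.397, 0.579], [0.0, 0.0, 0.0, 1.0]]
top 49.37510481457748 [[0.019, 0.997, -0.072, 0.449], [-1.0, 0.018, -0.013, -0.005], [-0.012, 0.072, 0.997, 1.562], [0.0, 0.0, 0.0, 1.0]]
wrist 64.8338231060661 [[0.221, -0.935, -0.278, 0.078], [0.975, 0.212, 0.064, 0.675], [-0.001, -0.285, 0.958, 0.372], [0.0, 0.0, 0.0, 1.0]]

[... 739 characters left out ...]
31.8] [0.4709 0.1328 0.    ]
catch_place side 0.76 [288.1 241.6] [ 0.4921 -0.1546  0.108 ]
catch_place top 0.88 [336.1 223.5] [ 0.5009 -0.154   0.108 ]
bottle side 0.71 [266.9 214.9] [0.6453 0.2504 0.    ]
bottle side 0.39 [194.1 211.1] [0.4266 0.4333 0.    ]
bottle top 0.76 [216.  177.8] [0.6546 0.25   0.    ]
tube_rack side 0.92 [312.9 234.7] [0.6951 0.0237 0.    ]
tube_rack top 0.66 [289.8 167.3] [ 0.6955 -0.0036  0.    ]
beaker side 0.64 [196.  210.4] [0.4352 0.436  0.    ]
beaker side 0.64 [281.8 245. ] [0.5712 0.0155 0.    ]
beaker top 0.64 [163.1 241.5] [0.4325 0.4239 0.    ]
petri side 0.97 [336.7 333.2] [ 0.4629 -0.4058  0.    ]
petri top 0.78 [406.2 234.1] [ 0.4733 -0.4027  0.    ]
```

View pics/side0.png

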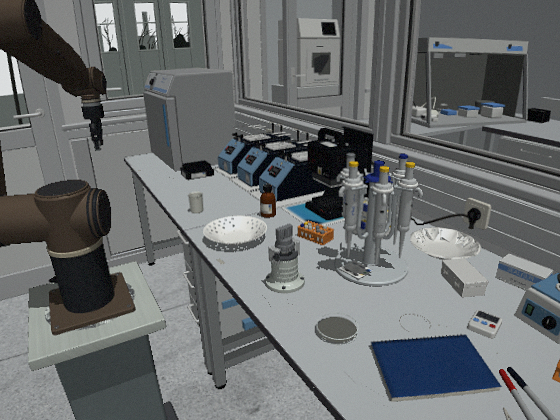

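View pics/top0.png

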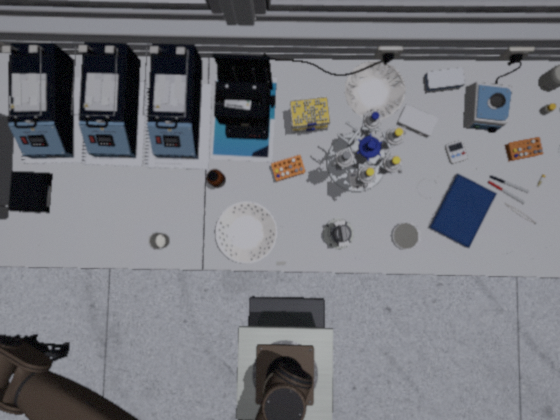

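```bash
python3 - <<'E'
from h import *
a=cv2.imread('pics/top0.png')[195:265,200:380];b=cv2.imread('pics/side0.png')[215:300,250:320]
cv2.imwrite('pics/z1.png',np.vstack([cv2.resize(a,(720,280),interpolation=2)]))
cv2.imwrite('pics/z2.png',cv2.resize(b,(490,595),interpolation=2))
E
```

```text
(no output)
```

View pics/z1.png

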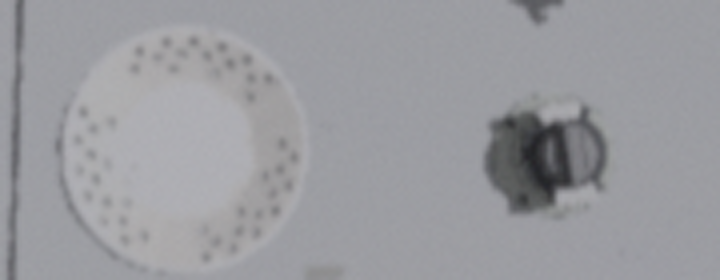

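View pics/z2.png

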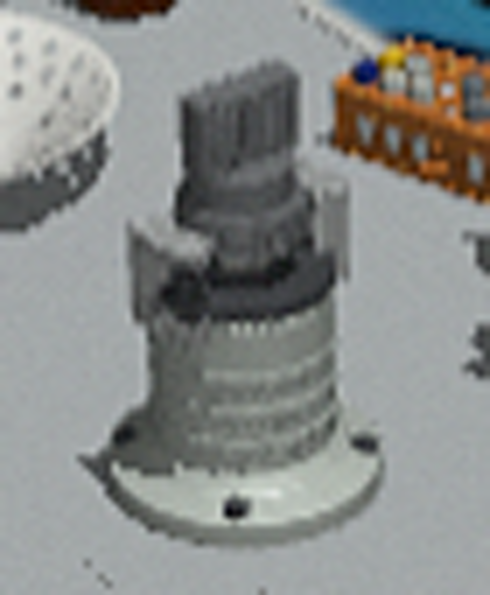

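```bash
python3 -c "
from plant import *
print({k:v for k,v in globals().items() if 'tip' in k.lower()})"
python3 -m crank '[[-1,-3.6,-2.3,-0.8,0,0,0],[-1,-3.6,-2.3,-0.8,0,0,0],[-1,-3.6,-2.3,-0.8,0,0,0],[-1,-3.6,-2.3,-0.8,0,0,0],[-1,-3.6,-2.3,-0.8,0,0,0]]'
python3 -m crank '[[-1,-3.6,-2.3,-0.8,0,0,0],[-1,-3.6,-2.3,-0.8,0,0,0],[-1,-3.6,-2.3,-0.8,0,0,0],[-1,-3.6,-2.3,-0.8,0,0,0],[-1,-3.6,-2.3,-0.8,0,0,0]]'
```

```text
{'tip_extent': 0.017}
time: 2.3
eef_pos: [0.2997, 0.5054, 0.2634]
tcp_rot: [0.11, 0.994, 0.0, 0.0]
contact_force: [0.1, 0.4, 0.5]
opening: 1.002
time: 2.8
eef_pos: [0.45, 0.3535, 0.3036]
tcp_rot: [0.111, 0.994, 0.0, 0.0]
contact_force: [0.1, 0.4, -0.5]
opening: 0.999
```

```bash

python3 -m crank '[[-1,-1.14,-4.17,0,0,0,0],[-1,-1.14,-4.17,0,0,0,0],[-1,-1.14,-4.17,0,0,0,0],[-1,-1.14,-4.17,0,0,0,0],[-1,-1.14,-4.17,0,0,0,0]]'
python3 -m crank '[[-1,-1.14,-4.17,0,0,0,0],[-1,-1.14,-4.17,0,0,0,0],[-1,-1.14,-4.17,0,0,0,0],[-1,-1.14,-4.17,0,0,0,0],[-1,-1.14,-4.17,0,0,0,0]]'
python3 -m crank '[[-1,-1.14,-4.17,0,0,0,0],[-1,-1.14,-4.17,0,0,0,0],[-1,0,0,0,0,0,8],[-1,0,0,0,0,0,8],[-1,0,0,0,0,0,8]]'
python3 -c "
from h import *
print(get_state()['qpos'])"
```

```text
time: 3.3
eef_pos: [0.4586, 0.1373, 0.3032]
tcp_rot: [0.11, 0.994, 0.0, 0.0]
contact_force: [0.0, 0.8, -0.3]
opening: 1.002
time: 3.8
eef_pos: [0.4683, -0.0787, 0.3033]
tcp_rot: [0.111, 0.994, -0.0, 0.001]
contact_force: [0.2, -0.1, 0.0]
opening: 0.996
time: 4.3
eef_pos: [0.4723, -0.164, 0.3029]
tcp_rot: [0.318, 0.948, 0.0, -0.0]
contact_force: [0.6, -0.4, 1.2]
opening: 0.998
[-5.37459125e-01 -1.61345388e-01  1.90170926e+00  5.98959709e-05
  1.40127549e+00 -1.46049152e+00]
```

```bash

python3 -m crank '[[-1,0,0,0,0,0,8],[-1,0,0,0,0,0,8],[-1,0,0,0,0,0,8],[-1,0,0,0,0,0,8],[-1,0,0,0,0,0,8]]' >/dev/null
python3 -m crank '[[-1,0,0,0,0,0,8],[-1,0,0,0,0,0,8],[-1,0,0,0,0,0,8],[-1,0,0,0,0,0,8],[-1,0,0,0,0,0,8]]' >/dev/null
python3 -m crank '[[-1,0,0,0,0,0,8],[-1,0,0,0,0,0,8],[-1,0,0,0,0,0,8],[-1,0,0,0,0,0,8],[-1,0,0,0,0,0,8]]' 
python3 -m crank '[[-1,0,0,0,0,0,8],[-1,0,0,0,0,0,0]]' 
python3 - <<'E'
from h import *
s=get_state();print(s['qpos'],s['eef_pos'],np.round(R.from_quat(s['tcp_rot']).as_matrix(),4))
C={n:shot(n,n+'1.png') for n in("side","top","wrist")}
Z=dict(canister=0,claw=.108,mouth=.096,cap=.103,cap_grip=.155,dish=0,catch_place=.108)
print(C["wrist"]["cam_to_world"])
for t in Z:
    rs=[]
    for n in C:
        for r in place_of(t,n)[:2]:
            print(t,n,round(r["p"],2),np.round(r["location"],1),np.round(atz(C[n],r["location"],Z[t]),4))
            if r["p"]>.6: rs.append(ray(C[n],r["location"]))
    if len(rs)>1: print('   tri',np.round(tri(rs),4))
E
```

```text
time: 5.8
eef_pos: [0.4724, -0.1633, 0.3031]
tcp_rot: [0.98, 0.199, 0.0, 0.0]
contact_force: [-0.1, 0.1, 0.2]
opening: 1.001
time: 6.0
eef_pos: [0.4724, -0.1633, 0.303]
tcp_rot: [0.991, 0.133, 0.0, 0.0]
contact_force: [1.3, 0.1, 0.2]
opening: 1.0
[-5.36126942e-01 -1.61855591e-01  1.90194134e+00 -1.56174032e-05
  1.40126314e+00  7.67577961e-01] [ 0.47237476 -0.16331146  0.30304853] [[ 9.645e-01  2.639e-01  2.000e-04]
 [ 2.639e-01 -9.645e-01 -1.000e-04]
 [ 2.000e-04  2.000e-04 -1.000e+00]]
[[ 2.65527475e-01  9.24671957e-01  2.72904619e-01  5.41988729e-01]
 [-9.64103252e-01  2.54750208e-01  7.48815809e-02 -1.43399429e-01]
 [-2.81610495e-04 -2.82991348e-01  9.59122421e-01  4.53680126e-01]
 [ 0.00000000e+00  0.00000000e+00  0.00000000e+00  1.00000000e+00]]
canister side 0.75 [283.  283.5] [ 0.4634 -0.1741  0.    ]
canister side 0.5 [239.1 239.1] [0.4741 0.1246 0.    ]
canister top 0.61 [335.6 231.7] [ 0.4768 -0.1637  0.    ]
canister wrist 0.9 [289.6 166.2] [ 0.4725 -0.1688  0.    ]
   tri [ 0.4725 -0.1659 -0.0073]
claw side 0.89 [292.7 239.6] [ 0.5082 -0.1512  0.108 ]
claw top 0.64 [341.
[... 433 characters left out ...]
ist 0.83 [296.5 185.6] [ 0.4698 -0.1759  0.103 ]
cap wrist 0.53 [295.3 159.6] [ 0.4967 -0.167   0.103 ]
   tri [ 0.4685 -0.1732  0.1113]
cap_grip side 0.6 [283.5 230.6] [ 0.4663 -0.1759  0.155 ]
cap_grip wrist 0.72 [291.8 196.3] [ 0.4696 -0.1697  0.155 ]
dish side 0.8 [237.  233.3] [0.4863 0.1676 0.    ]
dish wrist 0.6 [ 73.9 113.4] [0.4662 0.1358 0.    ]
catch_place side 0.71 [287.9 242.5] [ 0.489  -0.1586  0.108 ]
catch_place side 0.6 [237.6 237.1] [ 0.3912 -0.0605  0.108 ]
catch_place top 0.43 [337.2 225.2] [ 0.4955 -0.1575  0.108 ]
catch_place wrist 0.82 [283.9 155.5] [ 0.4983 -0.154   0.108 ]
catch_place wrist 0.32 [289.2 194.8] [ 0.459  -0.1707  0.108 ]
   tri [ 0.4955 -0.1527  0.1033]
```

View pics/wrist1.png

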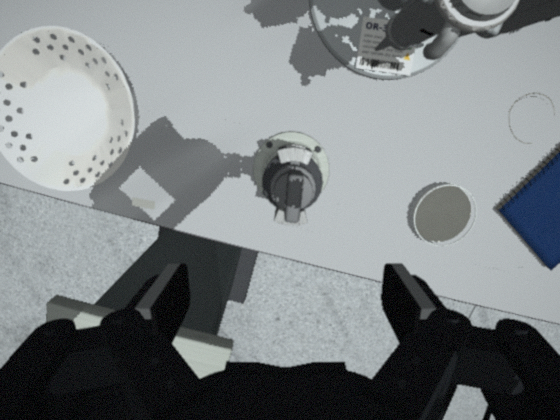

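```bash
cat > ov.py <<'E'
from h import *
import sys
def overlay(c,x,y,yaw,f,box,s=6,zc=.103):
    im=cv2.resize(c["color"][box[1]:box[3],box[0]:box[2],::-1].copy(),None,fx=s,fy=s,interpolation=2)
    yaw=np.radians(yaw);Rm=np.array([[np.cos(yaw),-np.sin(yaw)],[np.sin(yaw),np.cos(yaw)]])
    def poly(P,z,col):
        P=np.array(P)@Rm.T+[x,y]; q=proj(c,np.c_[P,np.full(len(P),z)])
        q=((q-[box[0],box[1]]+.5)*s).astype(int); cv2.polylines(im,[q.reshape(-1,1,2)],True,col,1)
    poly([[.023,.007],[-.023,.007],[-.023,-.007],[.023,-.007]],zc+.06,(0,0,255))
    a=np.linspace(0,2*np.pi,60)
    poly(np.c_[.052*np.cos(a),.052*np.sin(a)],0.0,(0,255,0))
    poly(np.c_[.020*np.cos(a),.020*np.sin(a)],zc+.03,(255,255,0))
    for k in (0,np.pi):
        b=np.radians(np.linspace(-24,28,10))+k
        poly(np.r_[np.c_[.042*np.cos(b),.042*np.sin(b)],np.c_[.028*np.cos(b),.028*np.sin(b)][::-1]],.114,(255,0,0))
    cv2.imwrite('pics/'+f,im)
if __name__=="__main__":
    c=shot("wrist"); overlay(c,.4705,-.1685,10,'ov1.png',(230,110,350,240),4)
    c=shot("side"); overlay(c,.4705,-.1685,10,'ov2.png',(250,215,320,300),7)
E
python3 ov.py
```

```text
(no output)
```

View pics/ov1.png

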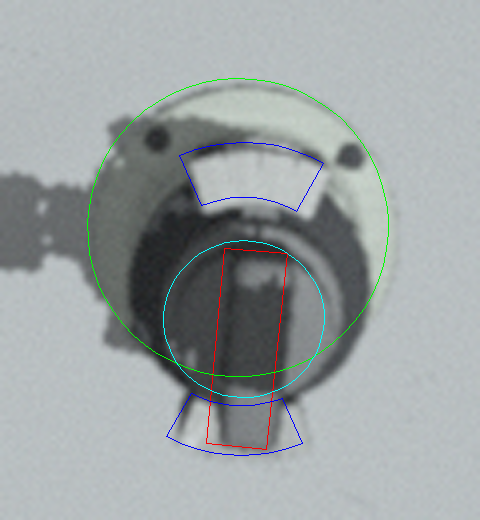

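View pics/ov2.png

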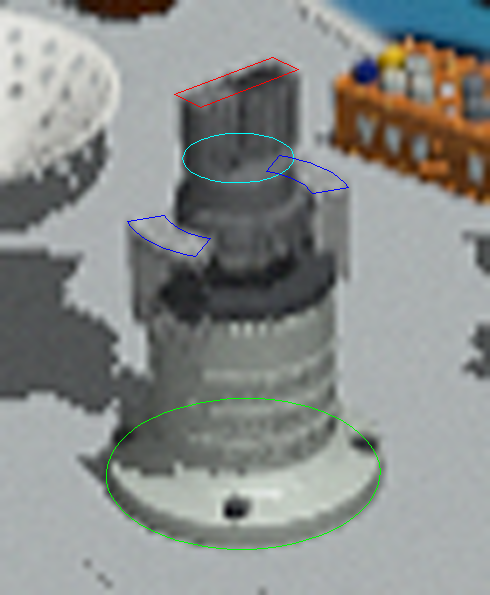

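```bash

python3 -m crank '[[-1,0,0,0,0,0,5],[-1,-0.32,0.68,1.5,0,0,0],[-1,0,0,3,0,0,0],[-1,0,0,3,0,0,0],[-1,0,0,0,0,0,0]]' 
python3 - <<'E'
from ov import *
s=get_state();print(s['qpos'],s['eef_pos'],np.round(R.from_quat(s['tcp_rot']).as_matrix(),4))
c=shot("wrist"); overlay(c,.4705,-.1705,10.3,'ov3.png',(200,90,400,260),4)
E
```

```text
time: 7.8
eef_pos: [0.4674, -0.1693, 0.2218]
tcp_rot: [0.996, 0.09, -0.004, -0.003]
contact_force: [0.2, 0.1, -1.9]
opening: 0.997
[-5.51803634e-01 -1.05727361e-01  1.99963141e+00 -2.13772752e-04
  1.25875508e+00  8.38243270e-01] [ 0.46735849 -0.169277    0.22183075] [[ 0.9837  0.1798 -0.0095]
 [ 0.1799 -0.9837  0.0056]
 [-0.0084 -0.0073 -0.9999]]
```

View pics/ov3.png

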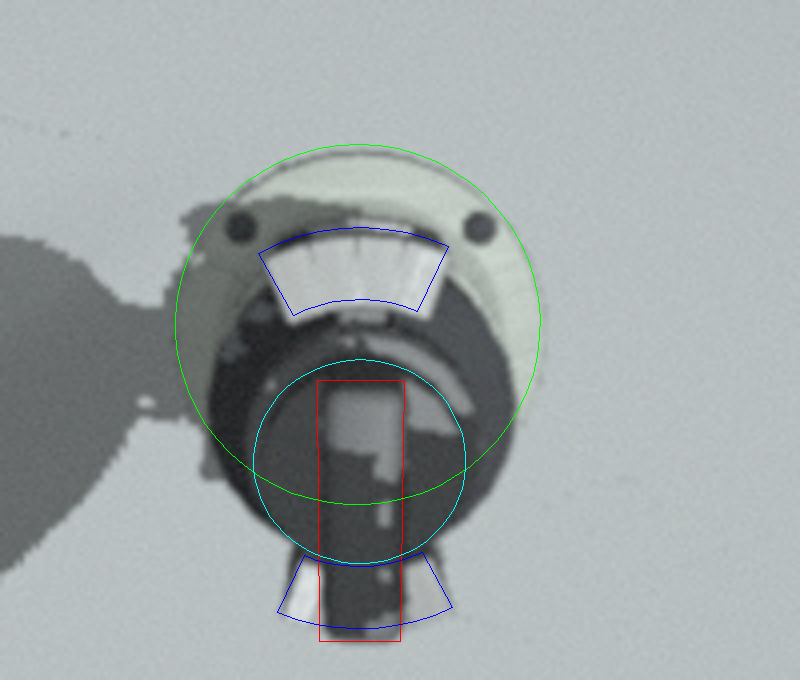

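```bash

python3 -m crank '[[-1,0,0,0,0,0,0],[-1,0,0,0,0,0,0]]' 
python3 - <<'E'
from ov import *
s=get_state();print(s['qpos'],s['eef_pos'],s['contact_force'],np.round(R.from_quat(s['tcp_rot']).as_matrix(),4))
c=shot("wrist",'w4.png')
T=np.linalg.inv(c['cam_to_world']);M=np.eye(4);M[:3,:3]=R.from_quat(s['tcp_rot']).as_matrix();M[:3,3]=s['eef_pos']
print(np.round(np.linalg.inv(M)@c['cam_to_world'],4))
Rm=M[:3,:3]
d=np.array([.4705,-.1705,.155])-s['eef_pos'];print(np.round(Rm.T@d,4))
E
```

```text
time: 8.05
eef_pos: [0.4714, -0.1713, 0.23]
tcp_rot: [0.996, 0.09, 0.001, 0.001]
contact_force: [0.9, -0.4, 0.2]
opening: 1.002
[-5.51083208e-01 -1.10831545e-01  1.98915714e+00 -4.13406557e-05
  1.25976318e+00  8.39741030e-01] [ 0.47140248 -0.17130117  0.22995153] [ 0.8643112  -0.4042413   0.24842802] [[ 0.9838  0.179   0.003 ]
 [ 0.179  -0.9838 -0.0019]
 [ 0.0026  0.0024 -1.    ]]
[[-1.000e-03  9.591e-01  2.832e-01  7.240e-02]
 [ 1.000e+00  8.000e-04  8.000e-04 -6.000e-04]
 [ 6.000e-04  2.832e-01 -9.591e-01 -1.506e-01]
 [ 0.000e+00  0.000e+00  0.000e+00  1.000e+00]]
[-0.0009 -0.0011  0.0749]
```

View pics/w4.png

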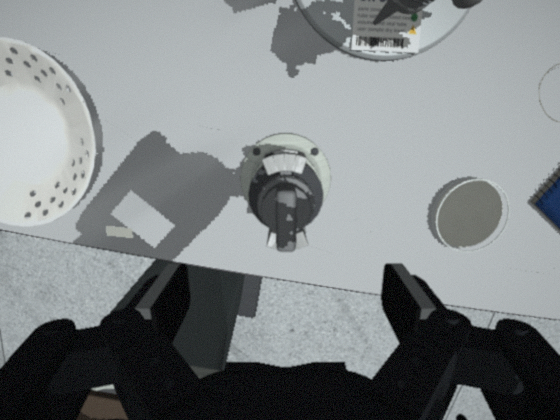

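```bash

python3 -m crank '[[-1,-0.1,0,1.5,0,0,0],[-1,0,0,1.5,0,0,0],[-1,0,0,1.5,0,0,0],[-1,0,0,0,0,0,0],[-1,0,0,0,0,0,0]]' 
python3 - <<'E'
from ov import *
s=get_state();print(s['eef_pos'],s['contact_force'],np.round(R.from_quat(s['tcp_rot']).as_matrix(),4))
c=shot("wrist",'w5.png');print(c['cx'],c['cy'])
overlay(c,.4705,-.1705,10.3,'ov5.png',(170,100,410,320),3)
Rm=R.from_quat(s['tcp_rot']).as_matrix()
for q in ([0,0,0],[0,0,.017],[0,0,.05],[.04,0,.05]): print(q,proj(c,s['eef_pos']+Rm@q))
d=np.array([.4705,-.1705,.155])-s['eef_pos'];print(np.round(Rm.T@d,4))
E
```

```text
time: 8.6
eef_pos: [0.469, -0.1705, 0.1818]
tcp_rot: [0.996, 0.09, -0.001, -0.001]
contact_force: [0.7, -0.2, 0.6]
opening: 1.0
[ 0.46902861 -0.17047131  0.18184014] [ 0.71301338 -0.20739693  0.64447591] [[ 0.9839  0.1787 -0.0018]
 [ 0.1787 -0.9839  0.0011]
 [-0.0016 -0.0014 -1.    ]]
285.13720952594593 207.95410167799466
[0, 0, 0] [[286.70463937 261.44955668]]
[0, 0, 0.017] [[286.58376629 247.90574199]]
[0, 0, 0.05] [[286.40098332 227.48305995]]
[0.04, 0, 0.05] [[286.3990898  165.70058511]]
[0.0015 0.0003 0.0268]
```

View pics/ov5.png

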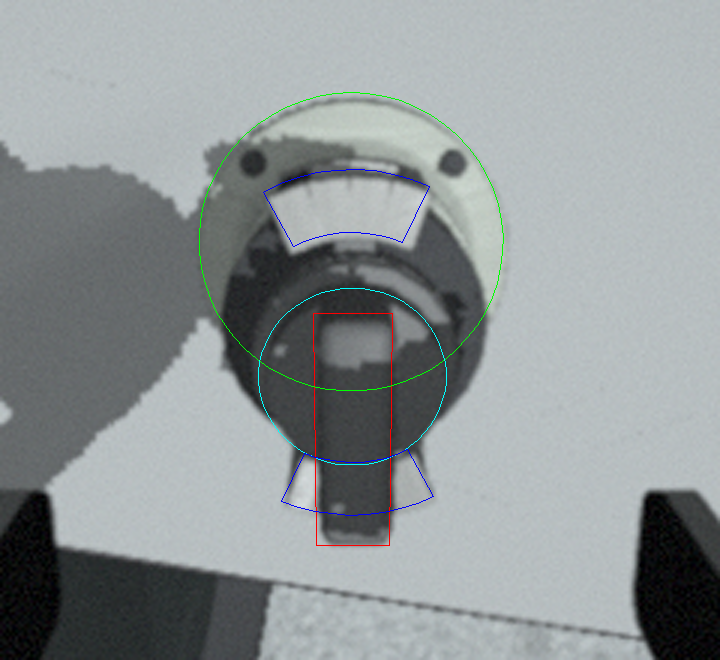

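```bash

python3 -m crank '[[-1,0.15,0.1,0,0,0,0],[-1,0,0,0.9,0,0,0],[-1,0,0,0.9,0,0,0],[-1,0,0,0.9,0,0,0],[-1,0,0,0,0,0,0]]' 20
python3 -m crank '[[-1,0,0,0,0,0,0],[-1,0,0,0,0,0,0]]' 20
python3 - <<'E'
from ov import *
s=get_state();print(s['eef_pos'],s['contact_force'],np.round(R.from_quat(s['tcp_rot']).as_matrix(),4))
c=shot("wrist",'w6.png')
cv2.imwrite('pics/w6z.png',cv2.resize(c['color'][100:360,150:430,::-1],None,fx=2.3,fy=2.3,interpolation=2))
E
```

```text
time: 9.15
eef_pos: [0.4699, -0.1708, 0.1536]
tcp_rot: [0.996, 0.09, -0.002, -0.001]
contact_force: [0.1, 1.2, -0.3]
opening: 1.002
time: 9.35
eef_pos: [0.4714, -0.1716, 0.1562]
tcp_rot: [0.996, 0.09, 0.0, 0.0]
contact_force: [0.6, 0.0, 0.4]
opening: 1.0
[ 0.47135257 -0.17163055  0.15618673] [0.55729676 0.03817314 0.36730456] [[ 9.839e-01  1.787e-01  4.000e-04]
 [ 1.787e-01 -9.839e-01 -3.000e-04]
 [ 4.000e-04  4.000e-04 -1.000e+00]]
```

View pics/w6z.png

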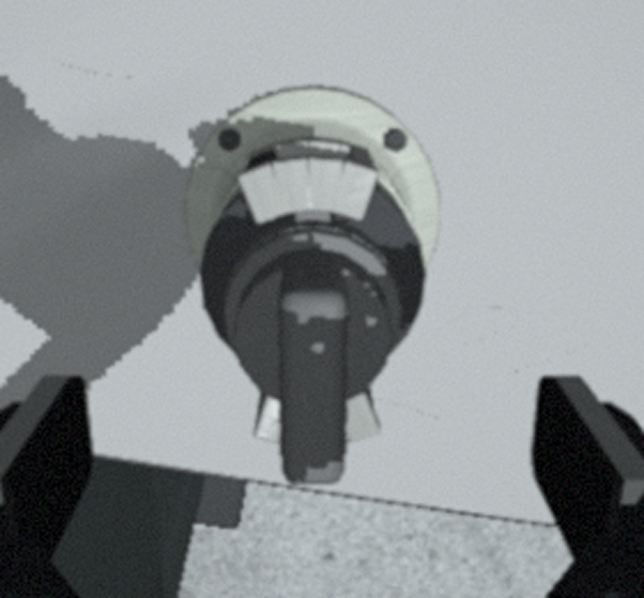

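```bash

python3 -m crank '[[0.4,0,0,0,0,0,0],[0.4,0,0,0,0,0,0],[0.4,0,0,0,0,0,0],[0.4,0,0,0,0,0,0],[0.4,0,0,0,0,0,0]]' 20
python3 -m crank '[[0.55,0,0,0,0,0,0],[0.6,0,0,0,0,0,0]]' 20
python3 - <<'E'
from ov import *
s=get_state();print(s['eef_pos'],s['contact_force'],s['opening'])
c=shot("wrist",'w7.png')
cv2.imwrite('pics/w7z.png',cv2.resize(c['color'][150:350,190:380,::-1],None,fx=3,fy=3,interpolation=2))
E
```

```text
time: 9.9
eef_pos: [0.4711, -0.1715, 0.1559]
tcp_rot: [0.996, 0.09, -0.0, 0.0]
contact_force: [0.9, 0.5, 0.6]
opening: 0.304
time: 10.1
eef_pos: [0.4711, -0.1715, 0.1559]
tcp_rot: [0.996, 0.09, -0.0, -0.0]
contact_force: [-0.3, 0.0, -0.9]
opening: 0.198
[ 0.47114328 -0.17148411  0.1559114 ] [-0.33362857  0.01549363 -0.9208772 ] 0.19783872714651884
```

View pics/w7z.png

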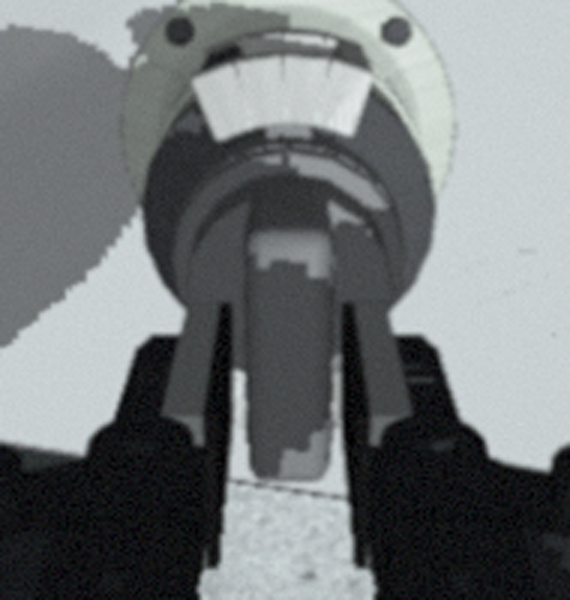

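```bash

python3 -m crank '[[0.65,0,0,0,0,0,0],[0.7,0,0,0,0,0,0]]' 20
python3 -m crank '[[0.75,0,0,0,0,0,0],[0.8,0,0,0,0,0,0]]' 20
python3 -m crank '[[0.9,0,0,0,0,0,0],[1,0,0,0,0,0,0],[1,0,0,0,0,0,0]]' 20
python3 -c "
from h import *
s=get_state();print(s['eef_pos'],s['contact_force'],s['wrist_torque'],s['opening'])"
```

```text
time: 10.35
eef_pos: [0.4712, -0.1715, 0.1559]
tcp_rot: [0.996, 0.09, -0.0, 0.0]
contact_force: [-0.1, 0.1, 0.7]
opening: 0.148
time: 10.55
eef_pos: [0.4711, -0.1715, 0.1559]
tcp_rot: [0.996, 0.09, -0.0, -0.0]
contact_force: [0.2, -0.5, 0.8]
opening: 0.105
time: 10.85
eef_pos: [0.4711, -0.1715, 0.1559]
tcp_rot: [0.996, 0.09, -0.0, -0.0]
contact_force: [-0.9, 0.6, -0.4]
opening: 0.005
[ 0.47113595 -0.17149437  0.15591782] [-0.90733407  0.57334081 -0.39826914] [-0.02445356 -0.03195885 -0.01349658] 0.005344983619778894
```

```bash

python3 - <<'E'
from ov import *
c=shot("wrist",'w8.png')
cv2.imwrite('pics/w8z.png',cv2.resize(c['color'][150:350,190:380,::-1],None,fx=3,fy=3,interpolation=2))
c=shot("side",'s8.png')
cv2.imwrite('pics/s8z.png',cv2.resize(c['color'][170:300,230:340,::-1],None,fx=4.5,fy=4.5,interpolation=2))
E
```

```text
(no output)
```

View pics/w8z.png

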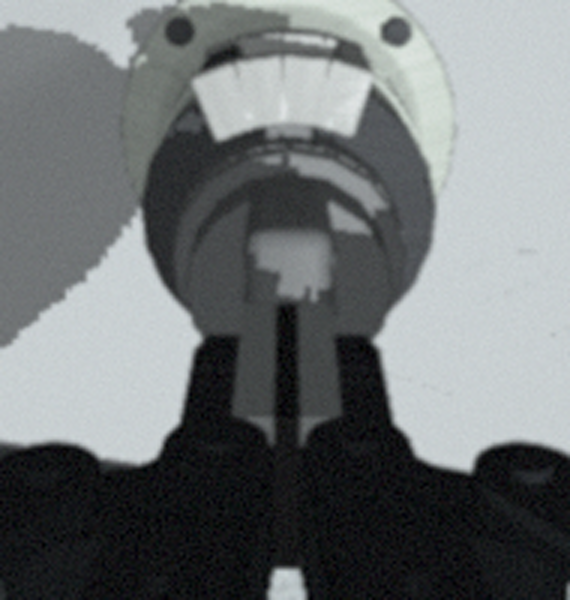

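View pics/s8z.png

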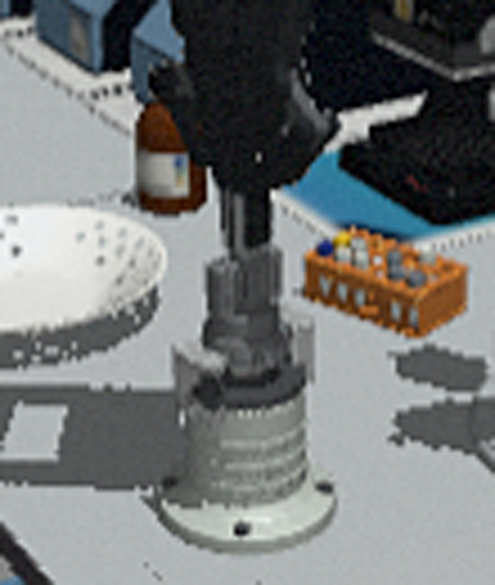

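```bash

python3 - <<'E'
from ov import *
s=get_state();Rm=R.from_quat(s['tcp_rot']).as_matrix()
for n,b,k in(("side",(230,170,340,300),4.5),("wrist",(190,150,380,350),3)):
    c=shot(n)
    im=cv2.resize(c['color'][b[1]:b[3],b[0]:b[2],::-1].copy(),None,fx=k,fy=k,interpolation=2)
    for z,col in((.017,(0,0,255)),(0,(0,255,0)),(-.01,(255,0,0)),(-.03,(0,255,255))):
        for x in(-.011,.011):
            q=proj(c,s['eef_pos']+Rm@[x,0,z])[0]
            q=(q-[b[0],b[1]]+.5)*k
            cv2.circle(im,(int(q[0]),int(q[1])),3,col,-1)
    cv2.imwrite(f'pics/p9{n}.png',im)
print(s['eef_pos'])
E
```

```text
[ 0.47115428 -0.17149185  0.15593886]
```

View pics/p9side.png

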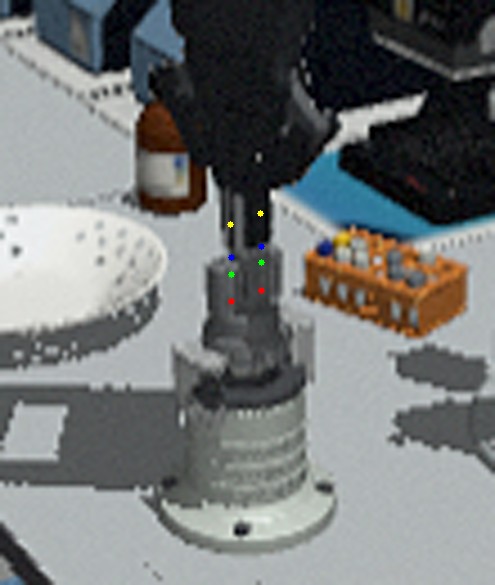

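View pics/p9wrist.png

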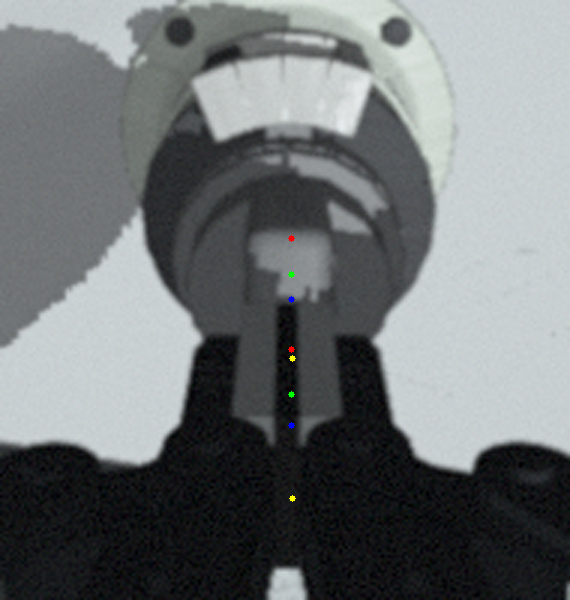

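The images show that the actual fingertips sit about 28 mm further back than `tip_extent` suggests. They closed just above the bar and touched nothing. I'll open and go about 25 mm lower.

```bash

python3 -m crank '[[0,0,0,0,0,0,0],[0,0,0,0,0,0,0],[0,0,0,0,0,0,0],[0,0,0,0,0,0,0],[0,0,0,0,0,0,0]]' 20
python3 -m crank '[[0,0,0,0.5,0,0,0],[0,0,0,0.5,0,0,0],[0,0,0,0.5,0,0,0]]' 
python3 -m crank '[[0,0,0,0.5,0,0,0],[0,0,0,0.5,0,0,0],[0,0,0,0,0,0,0],[0,0,0,0,0,0,0]]' 
python3 - <<'E'
from ov import *
s=get_state();print(s['eef_pos'],s['contact_force'],s['opening'])
c=shot("wrist",'w10.png')
cv2.imwrite('pics/w10z.png',cv2.resize(c['color'][150:350,190:380,::-1],None,fx=3,fy=3,interpolation=2))
E
```

```text
time: 11.55
eef_pos: [0.4711, -0.1715, 0.1559]
tcp_rot: [0.996, 0.09, 0.0, 0.0]
contact_force: [0.6, 0.0, 0.3]
opening: 0.497
time: 11.85
eef_pos: [0.4709, -0.1714, 0.1402]
tcp_rot: [0.996, 0.09, -0.0, -0.0]
contact_force: [0.2, 0.2, 0.2]
opening: 0.503
time: 12.25
eef_pos: [0.4711, -0.1715, 0.1308]
tcp_rot: [0.996, 0.09, -0.0, -0.0]
contact_force: [-0.4, 0.0, -0.0]
opening: 0.502
[ 0.47110151 -0.17146553  0.13075526] [-0.43643621  0.04060428 -0.00828551] 0.5022821713016001
```

View pics/w10z.png

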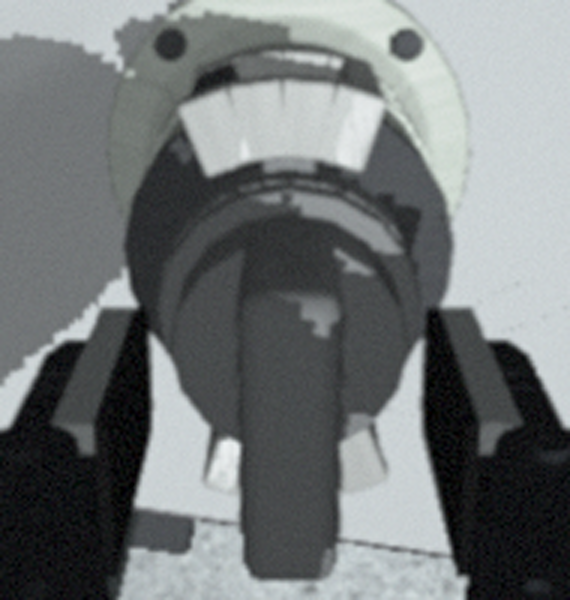

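```bash

python3 -m crank '[[0.4,0,0.05,0,0,0,0],[0.4,0,0,0,0,0,0],[0.5,0,0,0,0,0,0],[0.5,0,0,0,0,0,0]]' 20
python3 - <<'E'
from ov import *
s=get_state();print(s['eef_pos'],s['contact_force'],s['opening'])
c=shot("wrist",'w11.png')
cv2.imwrite('pics/w11z.png',cv2.resize(c['color'][150:350,190:380,::-1],None,fx=3,fy=3,interpolation=2))
E
```

```text
time: 12.7
eef_pos: [0.4713, -0.172, 0.1311]
tcp_rot: [0.996, 0.09, 0.0, 0.0]
contact_force: [-0.3, -0.5, 1.3]
opening: 0.25
[ 0.47128404 -0.17204433  0.13106097] [-0.26316557 -0.4785693   1.28187568] 0.2496350280783385
```

View pics/w11z.png

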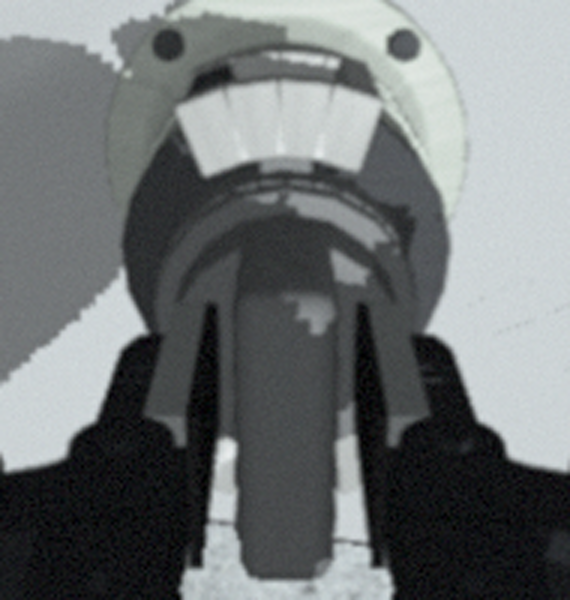

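```bash

python3 -m crank '[[0.55,0,0.02,0,0,0,0],[0.6,0,0,0,0,0,0]]' 20
python3 -m crank '[[0.65,0,0,0,0,0,0],[0.7,0,0,0,0,0,0]]' 20
python3 -m crank '[[0.75,0,0,0,0,0,0],[0.75,0,0,0,0,0,0]]' 20
python3 -c "
from h import *
s=get_state();print(s['eef_pos'],s['contact_force'],s['wrist_torque'],s['opening'])"
```

```text
time: 12.95
eef_pos: [0.4713, -0.1722, 0.131]
tcp_rot: [0.996, 0.09, 0.0, 0.0]
contact_force: [-0.1, -0.2, -0.2]
opening: 0.2
time: 13.15
eef_pos: [0.4713, -0.1721, 0.131]
tcp_rot: [0.996, 0.09, -0.0, -0.0]
contact_force: [0.5, 1.2, 0.1]
opening: 0.162
time: 13.35
eef_pos: [0.4713, -0.1721, 0.131]
tcp_rot: [0.996, 0.09, -0.0, -0.0]
contact_force: [-0.4, 0.7, 0.4]
opening: 0.161
[ 0.47128455 -0.17211125  0.13100509] [-0.43133787  0.70900582  0.36019909] [ 0.06409364  0.03191421 -0.05467377] 0.16062515881134348
```

```bash

python3 -m crank '[[1,0,0,0,0,0,0],[1,0,0,0,0,0,0],[1,0,0,0,0,0,0]]' 45
python3 -m crank '[[1,0,0,0.1,0,0,0],[1,0,0,0.1,0,0,0]]'
python3 -m crank '[[1,0,0,0,0,0,0],[1,0,0,0,0,0,0]]'
```

```text
time: 13.65
eef_pos: [0.4713, -0.1721, 0.131]
tcp_rot: [0.996, 0.09, 0.0, -0.0]
contact_force: [-0.2, 1.8, 1.3]
opening: 0.152
time: 13.85
eef_pos: [0.4713, -0.1722, 0.1289]
tcp_rot: [0.996, 0.09, -0.0, -0.0]
contact_force: [-0.6, 1.5, 1.5]
opening: 0.155
time: 14.05
eef_pos: [0.4713, -0.1722, 0.129]
tcp_rot: [0.996, 0.09, -0.0, -0.0]
contact_force: [-1.2, -0.0, 2.2]
opening: 0.152
```

```bash

python3 -m crank '[[1,0,0,0.05,0,0,0],[1,0,0,0.05,0,0,0]]' | egrep 'eef|force'
python3 -m crank '[[1,0,0,0.05,0,0,0],[1,0,0,0.05,0,0,0]]' | egrep 'eef|force'
python3 -m crank '[[1,0,0,0,0,0,0]]' | egrep 'eef|force'
```

```text
eef_pos: [0.4713, -0.1722, 0.128]
contact_force: [-1.3, 1.5, 1.6]
eef_pos: [0.4713, -0.1722, 0.127]
contact_force: [0.1, 1.4, 2.1]
eef_pos: [0.4713, -0.1722, 0.1269]
contact_force: [-0.8, 1.1, 3.5]
```

```bash

python3 -c "
from h import *
print(get_state()['contact_force'],get_state()['eef_pos'])"
```

```text
[-0.83204125  1.12380202  3.49969512] [ 0.47130639 -0.17216198  0.12694717]
```

```bash

python3 -m crank '[[1,0,0,0.05,0,0,0],[1,0,0,0,0,0,0]]' | egrep 'eef|force'
python3 -m crank '[[1,0,0,0.05,0,0,0],[1,0,0,0,0,0,0]]' | egrep 'eef|force'
python3 -m crank '[[1,0,0,0.05,0,0,0],[1,0,0,0,0,0,0]]' | egrep 'eef|force'
python3 -m crank '[[1,0,0,0.05,0,0,0],[1,0,0,0,0,0,0]]' | egrep 'eef|force'
```

```text
eef_pos: [0.4713, -0.1722, 0.1265]
contact_force: [-1.9, 1.9, 2.6]
eef_pos: [0.4713, -0.1722, 0.1259]
contact_force: [-1.2, 1.7, 3.1]
eef_pos: [0.4713, -0.1722, 0.1254]
contact_force: [-0.6, 1.6, 2.6]
eef_pos: [0.4713, -0.1722, 0.1249]
contact_force: [-0.6, 1.3, 2.5]
```

```bash

python3 -m crank '[[1,0,0,0.05,0,0,0],[1,0,0,0,0,0,0]]' | egrep 'eef|force'
python3 -m crank '[[1,0,0,0.05,0,0,0],[1,0,0,0,0,0,0]]' | egrep 'eef|force'
python3 -m crank '[[1,0,0,0.05,0,0,0],[1,0,0,0,0,0,0]]' | egrep 'eef|force'
python3 -m crank '[[1,0,0,0.05,0,0,0],[1,0,0,0,0,0,0]]' | egrep 'eef|force'
```

```text
eef_pos: [0.4713, -0.1722, 0.1244]
contact_force: [-0.9, 1.0, 3.1]
eef_pos: [0.4713, -0.1722, 0.1239]
contact_force: [-0.4, 1.5, 3.8]
eef_pos: [0.4713, -0.1722, 0.1234]
contact_force: [-0.6, 1.4, 3.2]
eef_pos: [0.4713, -0.1722, 0.1229]
contact_force: [-1.0, 1.0, 4.3]
```

```bash

python3 -m crank '[[1,0,0,0.05,0,0,0],[1,0,0,0,0,0,0]]' | egrep 'eef|force'
python3 -m crank '[[1,0,0,0.05,0,0,0],[1,0,0,0,0,0,0]]' | egrep 'eef|force'
python3 -m crank '[[1,0,0,0.05,0,0,0],[1,0,0,0,0,0,0]]' | egrep 'eef|force'
python3 -m crank '[[1,0,0,0.05,0,0,0],[1,0,0,0,0,0,0]]' | egrep 'eef|force'
```

```text
eef_pos: [0.4713, -0.1722, 0.1224]
contact_force: [-1.4, 1.8, 4.1]
eef_pos: [0.4713, -0.1722, 0.1219]
contact_force: [-1.4, 2.1, 4.1]
eef_pos: [0.4713, -0.1722, 0.1215]
contact_force: [-0.7, 1.6, 3.6]
eef_pos: [0.4713, -0.1722, 0.1209]
contact_force: [-1.7, 1.5, 4.3]
```

```bash

python3 -m crank '[[1,0,0,0.05,0,0,0],[1,0,0,0,0,0,0]]' | egrep 'eef|force'
python3 -m crank '[[1,0,0,0.05,0,0,0],[1,0,0,0,0,0,0]]' | egrep 'eef|force'
python3 -m crank '[[1,0,0,0.05,0,0,0],[1,0,0,0,0,0,0]]' | egrep 'eef|force'
python3 - <<'E'
from ov import *
s=get_state();print(s['eef_pos'],s['contact_force'],s['opening'])
c=shot("side",'s12.png')
cv2.imwrite('pics/s12z.png',cv2.resize(c['color'][190:300,240:330,::-1],None,fx=5.4,fy=5.4,interpolation=2))
E
```

```text
eef_pos: [0.4713, -0.1722, 0.1204]
contact_force: [-0.3, 1.4, 4.5]
eef_pos: [0.4713, -0.1722, 0.12]
contact_force: [-1.4, 1.1, 5.8]
eef_pos: [0.4713, -0.1722, 0.1194]
contact_force: [-1.3, 1.8, 4.9]
[ 0.47131488 -0.17218519  0.11944267] [-1.30910243  1.826981    4.88319394] 0.15081788583292843
```

View pics/s12z.png

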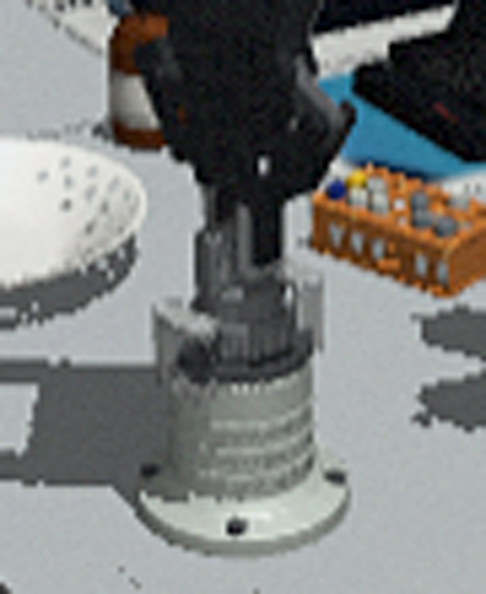

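```bash

python3 -m crank '[[1,0,0,0.05,0,0,0],[1,0,0,0,0,0,0]]' | egrep 'eef|force'
python3 -m crank '[[1,0,0,0.05,0,0,0],[1,0,0,0,0,0,0]]' | egrep 'eef|force'
python3 -m crank '[[1,0,0,0.05,0,0,0],[1,0,0,0,0,0,0]]' | egrep 'eef|force'
```

```text
eef_pos: [0.4713, -0.1722, 0.119]
contact_force: [-1.2, 2.9, 5.3]
eef_pos: [0.4713, -0.1722, 0.1185]
contact_force: [-0.8, 2.6, 5.4]
eef_pos: [0.4713, -0.1722, 0.118]
contact_force: [-0.8, 2.0, 5.7]
```

```bash

python3 -m crank '[[1,0,0,0.05,0,0,0],[1,0,0,0,0,0,0]]' | egrep 'eef|force'
python3 -m crank '[[1,0,0,0.05,0,0,0],[1,0,0,0,0,0,0]]' | egrep 'eef|force'
```

```text
eef_pos: [0.4713, -0.1722, 0.1177]
contact_force: [-0.9, 1.7, 5.5]
eef_pos: [0.4714, -0.1722, 0.1176]
contact_force: [-2.5, 2.1, 7.3]
```

```bash

python3 -m crank '[[1,0,0,0.03,0,0,0],[1,0,0,0,0,0,0]]' | egrep 'eef|force'
python3 -m crank '[[1,0,0,0.03,0,0,0],[1,0,0,0,0,0,0]]' | egrep 'eef|force'
```

```text
eef_pos: [0.4714, -0.1722, 0.1176]
contact_force: [-3.5, 3.5, 10.0]
eef_pos: [0.4714, -0.1722, 0.1176]
contact_force: [-3.2, 3.4, 9.2]
```

```bash

python3 -m crank '[[1,0,0,-0.04,0,0,0],[1,0,0,0,0,0,-2],[1,0,0,0,0,0,-2],[1,0,0,0,0,0,0]]'
python3 -c "
from h import *
s=get_state();print(s['wrist_torque'])"
```

```text
time: 19.4
eef_pos: [0.4717, -0.1727, 0.1176]
tcp_rot: [0.992, 0.125, 0.0, 0.001]
contact_force: [-1.2, 1.1, 8.0]
opening: 0.153
[ 0.32000141  0.20644183 -0.01461113]
```

```bash

python3 -m crank '[[1,0,0,0,0,0,-3],[1,0,0,0,0,0,-3]]' | egrep 'eef|rot|force'
python3 -m crank '[[1,0,0,0,0,0,-3],[1,0,0,0,0,0,-3]]' | egrep 'eef|rot|force'
python3 -c "
from h import *
s=get_state();print(s['wrist_torque'])"
```

```text
eef_pos: [0.472, -0.1728, 0.1176]
tcp_rot: [0.984, 0.177, 0.001, 0.001]
contact_force: [-1.5, 0.7, 6.6]
eef_pos: [0.472, -0.1728, 0.1176]
tcp_rot: [0.974, 0.228, 0.001, 0.001]
contact_force: [0.7, 0.6, 7.1]
[ 0.22554368  0.11732914 -0.1281809 ]
```

```bash

python3 -m crank '[[1,0,0,0,0,0,-3],[1,0,0,0,0,0,-3]]' | egrep 'eef|rot|force'
python3 -m crank '[[1,0,0,0,0,0,-3],[1,0,0,0,0,0,-3]]' | egrep 'eef|rot|force'
python3 -m crank '[[1,0,0,0,0,0,-4],[1,0,0,0,0,0,-4]]' | egrep 'eef|rot|force'
python3 -c "
from h import *
s=get_state();print(s['wrist_torque'])"
```

```text
eef_pos: [0.4721, -0.1728, 0.1176]
tcp_rot: [0.96, 0.279, 0.001, 0.001]
contact_force: [-0.1, 0.2, 6.7]
eef_pos: [0.4721, -0.1729, 0.1176]
tcp_rot: [0.944, 0.329, 0.001, 0.001]
contact_force: [-0.5, 0.2, 5.4]
eef_pos: [0.4721, -0.1729, 0.1176]
tcp_rot: [0.919, 0.394, 0.001, 0.001]
contact_force: [-0.7, 0.5, 6.4]
[ 0.19307093  0.06784278 -0.02137445]
```

```bash

python3 -m crank '[[1,0,0,0,0,0,-4],[1,0,0,0,0,0,-4]]' | egrep 'eef|rot|force'
python3 -m crank '[[1,0,0,0,0,0,-5],[1,0,0,0,0,0,-5],[1,0,0,0,0,0,-5],[1,0,0,0,0,0,-5],[1,0,0,0,0,0,0]]' | egrep 'eef|rot|force|open'
python3 - <<'E'
from ov import *
s=get_state();print(s['qpos'],s['wrist_torque'])
c=shot("wrist",'w13.png')
cv2.imwrite('pics/w13z.png',cv2.resize(c['color'][130:350,170:390,::-1],None,fx=2.7,fy=2.7,interpolation=2))
E
```

```text
eef_pos: [0.4721, -0.1728, 0.1176]
tcp_rot: [0.889, 0.457, 0.001, 0.001]
contact_force: [-0.0, 1.8, 7.1]
eef_pos: [0.4717, -0.1722, 0.1176]
tcp_rot: [0.797, 0.604, 0.0, 0.0]
contact_force: [-1.8, 3.1, 7.5]
opening: 0.155
[-5.52582636e-01  1.94438819e-02  2.08278910e+00  5.09137358e-04
  1.03852796e+00 -2.80289987e-01] [0.56360705 0.28081589 0.13368618]
```

View pics/w13z.png

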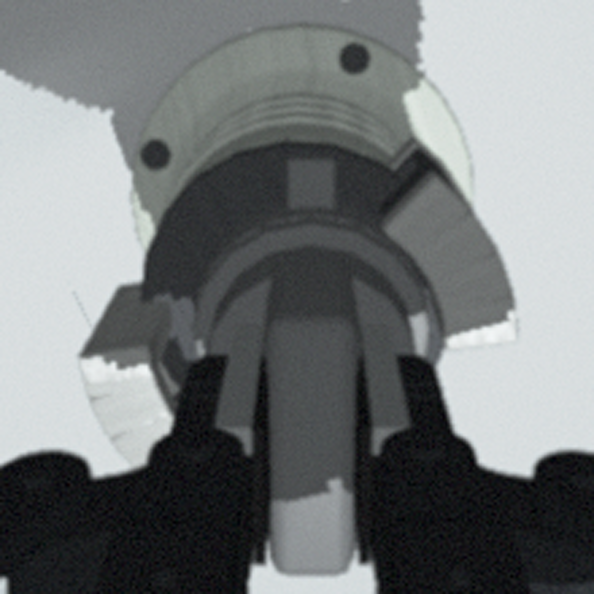

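```bash

python3 -m crank '[[1,0,0,-0.2,0,0,0],[1,0,0,-0.2,0,0,0],[1,0,0,-0.2,0,0,0]]' | egrep 'eef|force'
python3 -m crank '[[1,0,0,-0.2,0,0,0],[1,0,0,-0.2,0,0,0],[1,0,0,-0.2,0,0,0]]' | egrep 'eef|force'
python3 -m crank '[[1,0,0,-0.2,0,0,0],[1,0,0,-0.2,0,0,0],[1,0,0,0,0,0,0]]' | egrep 'eef|force'
```

```text
eef_pos: [0.4716, -0.1722, 0.1228]
contact_force: [1.6, 2.2, 3.1]
eef_pos: [0.4714, -0.1724, 0.1288]
contact_force: [1.9, 1.3, 2.3]
eef_pos: [0.471, -0.1724, 0.1326]
contact_force: [1.8, -0.6, 0.0]
```

```bash

python3 -m crank '[[1,0,0,-0.3,0,0,0],[1,0,0,-0.3,0,0,0],[1,0,0,-0.4,0,0,0]]' | egrep 'eef|force'
python3 -m crank '[[1,0,0,-1,0,0,0],[1,0,0,-2,0,0,0],[1,0,0,-2,0,0,0],[1,0,0,-2,0,0,0],[1,0,0,-2,0,0,0]]' | egrep 'eef|force|time|open'
python3 -m crank '[[1,0,0,0,0,0,0],[1,0,0,0,0,0,0]]' 
python3 - <<'E'
from ov import *
s=get_state();Rm=R.from_quat(s['tcp_rot']).as_matrix();print(s['eef_pos'],np.round(Rm,4),s['qpos'])
C={n:shot(n,n+'14.png') for n in("side","top","wrist")}
ro=[]
for n in C:
    for r in place_of("dish",n)[:2]: print(n,round(r["p"],2),np.round(r["location"],1),np.round(atz(C[n],r["location"],0),4))
    for r in trace("dish",n)[:1]:
        m=r["pixels"].astype(np.uint8); print('  mask',m.sum(),r["p"])
        k,_=cv2.findContours(m,cv2.RETR_EXTERNAL,cv2.CHAIN_APPROX_NONE); k=max(k,key=cv2.contourArea)[:,0]
        if n=="side": continue
        P=np.array([atz(C[n],q,.034)[:2] for q in k[::3]])
        (cx,cy),rad=cv2.minEnclosingCircle(P.astype(np.float32)); A=np.c_[2*P,np.ones(len(P))];z=np.linalg.lstsq(A,(P**2).sum(1),rcond=None)[0]
        print('  circ',cx,cy,rad,'ls',z[:2],np.sqrt(z[2]+z[0]**2+z[1]**2))
E
```

```text
eef_pos: [0.4705, -0.1719, 0.1422]
contact_force: [0.0, -0.0, -1.8]
time: 22.85
eef_pos: [0.4712, -0.1722, 0.2343]
contact_force: [0.5, -0.5, -0.9]
opening: 0.155
time: 23.05
eef_pos: [0.4713, -0.1722, 0.233]
tcp_rot: [0.797, 0.604, 0.0, 0.0]
contact_force: [-0.6, 0.6, -2.0]
opening: 0.151
[ 0.47128865 -0.17221268  0.23302107] [[ 2.707e-01  9.627e-01  7.000e-04]
 [ 9.627e-01 -2.707e-01 -5.000e-04]
 [-3.000e-04  8.000e-04 -1.000e+00]] [-5.52768544e-01 -1.11307781e-01  1.98390254e+00 -7.23272723e-05
  1.26811784e+00 -2.78613382e-01]
side 0.65 [238.1 235.4] [0.4828 0.1511 0.    ]
  mask 1455 0.85
top 0.77 [248.2 230. ] [0.477  0.1346 0.    ]
  mask 3056 0.66
  circ 0.4687059223651886 0.1392178237438202 0.1050301343202591 ls [0.46861253 0.1395878 ] 0.10263992596253961
```

View pics/side14.png

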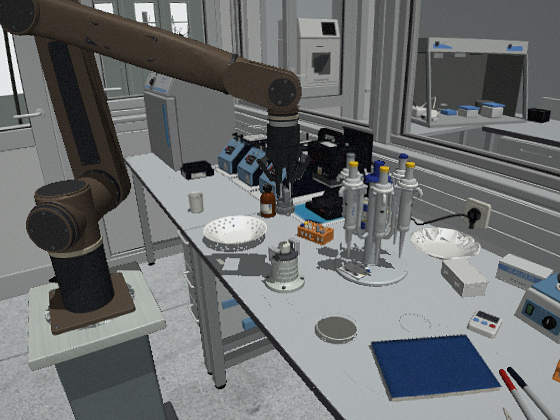

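View pics/wrist14.png

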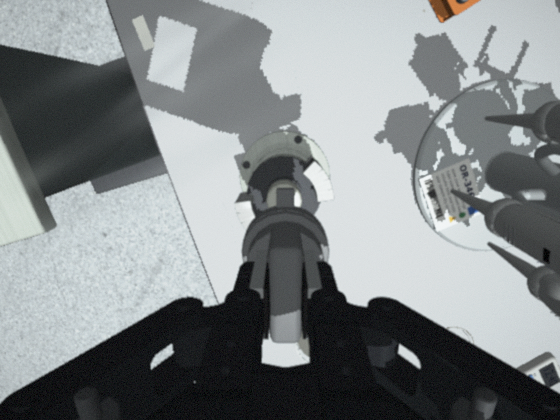

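```bash

python3 -m crank '[[1,2.2,-0.6,0,0,0,0],[1,4.2,-1.2,0,0,0,0],[1,4.2,-1.2,0,0,0,0],[1,4.2,-1.2,0,0,0,0],[1,4.2,-1.2,0,0,0,0]]' | egrep 'eef|force|open'
python3 -m crank '[[1,4.2,-1.2,0,0,0,0],[1,4.2,-1.2,0,0,0,0],[1,2.5,-0.7,0,0,0,0],[1,0,0,0,0,0,0],[1,0,0,0,0,0,0]]' | egrep 'eef|force|open'
python3 - <<'E'
from ov import *
s=get_state();Rm=R.from_quat(s['tcp_rot']).as_matrix();print(s['eef_pos'],s['qpos'])
c=shot("wrist","w15.png")
q=[proj(c,[.4695+r*np.cos(a),.139+r*np.sin(a),z])[0] for r,z in((.1035,.034),(.045,.002)) for a in np.linspace(0,6.28,60)]
im=c['color'][:,:,::-1].copy()
for p in q: cv2.circle(im,(int(np.clip(p[0],-9,900)),int(np.clip(p[1],-9,900))),1,(0,0,255),-1)
cv2.imwrite('pics/w15o.png',im)
c=shot("side","s15.png")
E
```

```text
eef_pos: [0.4705, 0.0269, 0.2328]
contact_force: [0.4, 0.3, -1.5]
opening: 0.151
eef_pos: [0.4703, 0.1389, 0.2326]
contact_force: [0.9, -0.2, -0.9]
opening: 0.155
[0.47025446 0.13886684 0.23256172] [ 8.01958491e-02 -1.37886045e-01  2.00862409e+00 -6.15372193e-04
  1.27122563e+00  3.52965143e-01]
```

View pics/w15o.png

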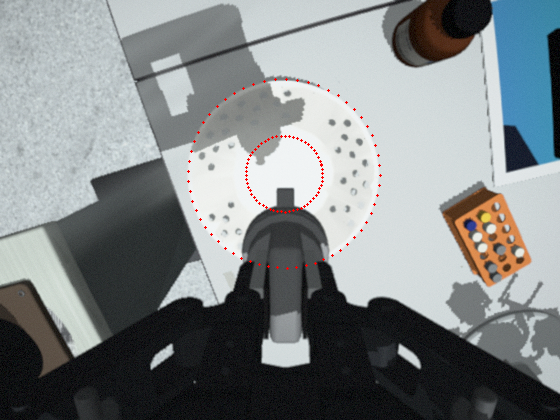

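View pics/s15.png

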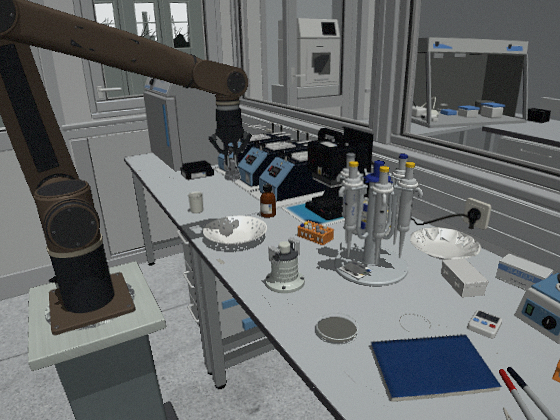

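```bash

python3 -m crank '[[1,0,0,3,0,0,0],[1,0,0,3,0,0,0],[1,0,0,3,0,0,0],[1,0,0,3,0,0,0],[1,0,0,2,0,0,0]]' | egrep 'eef|force|open'
python3 -m crank '[[1,0,0,1.5,0,0,0],[1,0,0,1,0,0,0],[1,0,0,1,0,0,0],[1,0,0,0.5,0,0,0],[1,0,0,0,0,0,0]]' | egrep 'eef|force|open'
python3 - <<'E'
from ov import *
s=get_state();print(s['eef_pos'],s['time'])
c=shot("side","s16.png")
cv2.imwrite('pics/s16z.png',cv2.resize(c['color'][170:270,180:300,::-1],None,fx=5,fy=5,interpolation=2))
E
```

```text
eef_pos: [0.4694, 0.1371, 0.0905]
contact_force: [0.9, -0.7, -0.5]
opening: 0.154
eef_pos: [0.4703, 0.1384, 0.0524]
contact_force: [-0.0, -0.3, -1.0]
opening: 0.152
[0.47027831 0.13837576 0.05237968] 25.6
```

View pics/s16z.png

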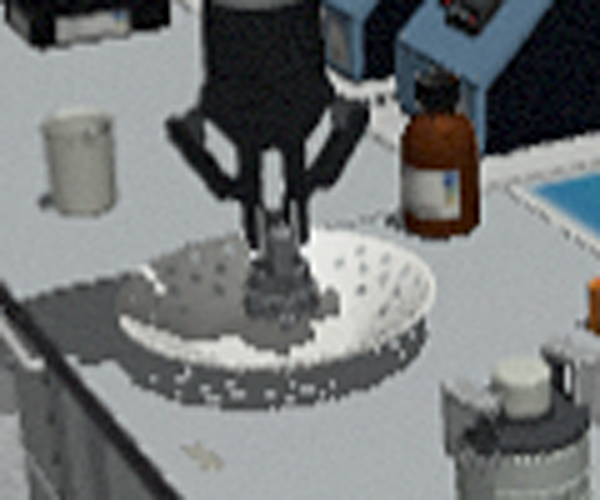

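Expected contact is at TCP z≈0.030, so I'll go the last 22 mm slowly.

```bash

python3 -m crank '[[1,0,0,0.5,0,0,0],[1,0,0,0.5,0,0,0],[1,0,0,0.4,0,0,0],[1,0,0,0.3,0,0,0],[1,0,0,0,0,0,0]]' | egrep 'eef|force'
python3 -m crank '[[1,0,0,0.15,0,0,0],[1,0,0,0.15,0,0,0]]' | egrep 'eef|force'
python3 -m crank '[[1,0,0,0.1,0,0,0],[1,0,0,0,0,0,0]]' | egrep 'eef|force'
```

```text
eef_pos: [0.4699, 0.1387, 0.0351]
contact_force: [0.7, -0.1, -0.9]
eef_pos: [0.4706, 0.1387, 0.0328]
contact_force: [0.4, -0.3, -0.7]
eef_pos: [0.4703, 0.1387, 0.0316]
contact_force: [0.5, 0.8, -2.2]
```

```bash

python3 -m crank '[[1,0,0,0.05,0,0,0],[1,0,0,0.05,0,0,0],[1,0,0,0,0,0,0]]' | egrep 'eef|force'
python3 -m crank '[[1,0,0,0.05,0,0,0],[1,0,0,0.05,0,0,0],[1,0,0,0,0,0,0]]' | egrep 'eef|force'
```

```text
eef_pos: [0.4704, 0.1387, 0.0307]
contact_force: [0.3, -0.6, -1.6]
eef_pos: [0.4705, 0.1387, 0.0299]
contact_force: [-1.5, -0.0, 0.1]
```

```bash

python3 -m crank '[[1,0,0,0.05,0,0,0],[1,0,0,0,0,0,0],[1,0,0,0,0,0,0]]' | egrep 'eef|force'
python3 -m crank '[[1,0,0,0.05,0,0,0],[1,0,0,0,0,0,0],[1,0,0,0,0,0,0]]' | egrep 'eef|force'
```

```text
eef_pos: [0.4705, 0.1387, 0.0299]
contact_force: [-2.8, 0.2, 6.3]
eef_pos: [0.4705, 0.1387, 0.0299]
contact_force: [-3.7, -0.5, 8.5]
```

Contact felt, at the expected height. I'll release.

```bash

python3 -m crank '[[0.6,0,0,-0.05,0,0,0],[0.5,0,0,0,0,0,0],[0.3,0,0,0,0,0,0],[0,0,0,0,0,0,0],[0,0,0,0,0,0,0]]' 20 | egrep 'eef|force|open'
python3 -m crank '[[0,0,0,0,0,0,0],[0,0,0,-0.5,0,0,0],[0,0,0,-1,0,0,0],[0,0,0,-2,0,0,0],[0,0,0,-3,0,0,0]]' | egrep 'eef|force|open'
python3 -m crank '[[0,0,0,-3,0,0,0],[0,0,0,-3,0,0,0],[0,0,0,-3,0,0,0],[0,0,0,0,0,0,0],[0,0,0,0,0,0,0]]' | egrep 'time|eef|force|open'
python3 - <<'E'
from ov import *
C={n:shot(n,n+'17.png') for n in("side","top","wrist")}
for t,z in(("cap",.002),("cap_grip",.054),("dish",0),("bottle",0),("tube_rack",0),("beaker",0),("petri",0)):
  for n in C:
    for r in place_of(t,n)[:1]: print(t,n,round(r["p"],2),np.round(r["location"],1),np.round(atz(C[n],r["location"],z),4))
cv2.imwrite('pics/s17z.png',cv2.resize(C["side"]['color'][150:270,170:310,::-1],None,fx=5,fy=5,interpolation=2))
E
```

```text
eef_pos: [0.4703, 0.1386, 0.029]
contact_force: [0.4, -0.3, -0.1]
opening: 0.501
eef_pos: [0.4692, 0.1386, 0.0942]
contact_force: [-0.0, 0.7, -0.3]
opening: 0.498
time: 29.25
eef_pos: [0.4709, 0.1387, 0.1856]
contact_force: [0.2, -0.4, 0.3]
opening: 0.506
cap side 0.61 [236.6 236.2] [0.4745 0.1446 0.002 ]
cap wrist 0.97 [286.7 183.2] [0.471  0.1394 0.002 ]
cap_grip side 0.71 [233.8 220.8] [0.4728 0.1551 0.054 ]
cap_grip wrist 0.62 [285.5 198.6] [0.4691 0.1373 0.054 ]
dish side 0.57 [237.7 235.8] [0.4804 0.1491 0.    ]
dish top 0.7 [248.1 233.8] [0.464  0.1346 0.    ]
bottle side 0.71 [266.3 213.7] [0.6488 0.2615 0.    ]
bottle top 0.55 [216.5 182.2] [0.6394 0.2479 0.    ]
bottle wrist 0.74 [438.3  30.2] [0.6481 0.2425 0.    ]
tube_rack side 0.71 [314.7 234.3] [0.7018 0.023  0.    ]
tube_rack top 0.9 [289.7 168.5] [ 0.6914 -0.0034  0.    ]
tube_rack wrist 0.77 [504.5 249.2] [ 0.6885 -0.0008 -0.    ]
beaker side 0.85 [194.8 211.6] [0.4272 0.427  0.    ]
beaker top 0.49 [164.5 238. ] [0.4445 0.4196 0.    ]
petri side 0.65 [336.3 330.6] [ 0.4675 -0.3984  0.    ]
petri top 0.77 [405.2 235.7] [ 0.4678 -0.3993  0.    ]
```

View pics/s17z.png

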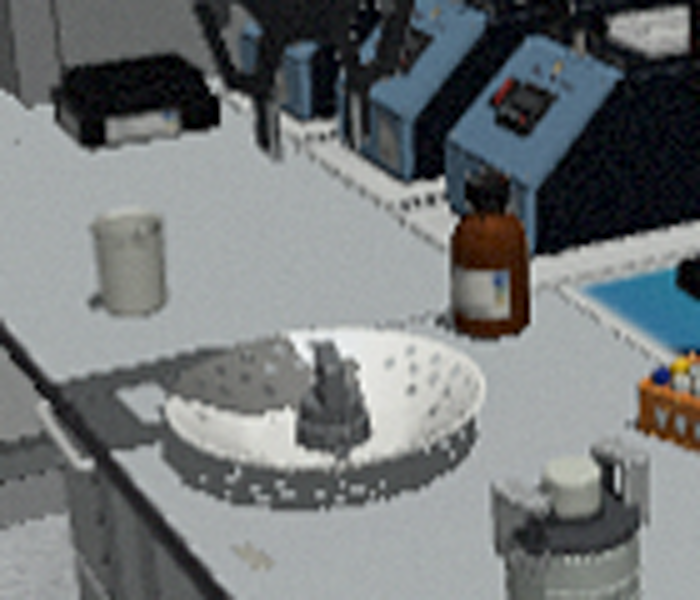

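View pics/wrist17.png

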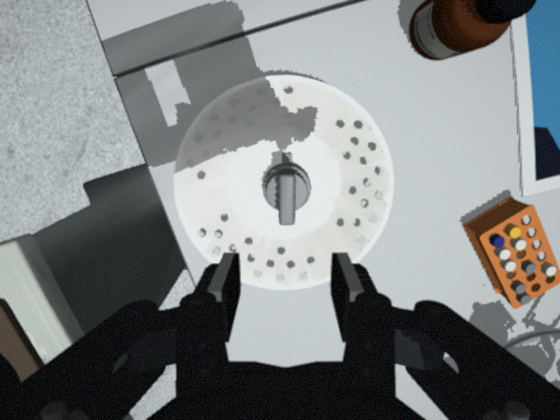

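The pictures show the cap upright in the middle of the dish (wrist pixel 287,185), the gripper clear of it, and the other things where they were.

```bash
python3 -c "
from plant import *
print(sign_off())"
```

```text
the job is handed in; nothing more can be done
None
```

The canister is open and the cap is standing upright in the middle of the steel dish, let go. I handed the job in at about 29 s of the 58 s; no verdict is reported.

- **Opening:** I gripped the wing and pressed in small steps until the cap bottomed about 13.4 mm down. The wrist force peaked at about 10 N, against the 22 N limit. I then turned the cap about 64° anticlockwise with it held down and lifted it off with no sign of catching.
- **Placing:** The cap met the dish floor at the expected height with about 8 N, and I released it and backed the gripper away.

**Last checks:**
- **Cap:** the wrist picture puts it within a few mm of the dish centre.
- **Bystanders:** they all look unmoved. Their network positions repeat to about 15 mm, which is detection noise. That is too coarse to rule out a small shift on its own, but the gripper never came near them.

**Disagreements:**
- **Fingertip reach:** the first grip closed on air just above the cap. The side and wrist pictures showed the fingertips about 28 mm shorter than `tip_extent` says, so I went 25 mm lower and the second grip held. Nothing was touched in the first try.
- **Dish position:** the side camera put the dish about 10 mm from where the top and wrist cameras had it. I used the top-camera rim fit, and the wrist overlay matched it.

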